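# Blow a washed glaze brush dry

## Task

Blow the washed round brush dry: take it off the white brush rest, stand it handle-down in the steel tube of the air dryer, lowering it right in rather than dropping it, and let go. Then turn the dryer's T-bar dial clockwise past its first two clicks to the third, full air, and keep hold of it there with the gripper, because it springs back to off when let go: the program finishes while holding the dial at the third click. Leave the other things on the table where they are.

Things in the scene. Friction and masses are not known exactly. Their poses are not given: they have to be found in the camera images.
- brush_center (a point): middle of the round glaze brush, on its axis: 198 mm long, about 20 g, handle a dark rod 11.6 mm thick, pale pointed bristles. x axis along the brush to the handle end (x = +99 mm); bare neck at x = -45, bristles x = -70 to -99 mm. At the start it slopes 0.6 rad to the table, handle end down on the table towards the robot, bristles raised away from the robot
- brush_neck (a point): point on the round brush's axis at x = -45 mm of brush_center (same axes), 144 mm from the handle end: the best place to grip. At the start it stands clear beyond the rest, 86 mm above the table
- brush_butt (a point): centre of the round brush's handle end, x = +99 mm of brush_center (same axes)
- brush_rest: white stoneware brush rest, fixed, foot 52 x 94 mm, 64 mm high: four humps, three grooves. Origin on the table under its centre; x axis points away from the robot along the grooves. The round brush lies in the middle groove, bristles to +x; the humps carry it at x = -10 to +10 mm of brush_center and reach 48 mm to either side
- tube_mouth (a point): centre of the flared mouth of the air dryer's upright steel tube, 75 mm above the table; 33 mm wide inside, narrowing within 12 mm to a bore of 22 mm. Axes as the dryer's: x to its back (away from the robot), y to its left, z up. The dryer is fixed, 134 x 280 mm, its grey housing 49 mm high
- tube_floor (a point): centre of the floor inside the tube, 19 mm above the table, 56 mm below the mouth (same axes)
- dial_grip (a point): point on the dial's upright axis, 82 mm above the table, inside the black T-bar to grip: 50 mm long, 14 mm wide, its top 11 mm above this point, its underside 15 mm below. Axes turn with the dial; the bar runs from this point towards dial_pointer. Under the bar a disc of 26 mm radius, top 57 mm above the table. Beside it a pressure gauge up to 85 mm high, 70 mm or more from the axis
- dial_pointer (a point): point in the T-bar 22 mm from dial_grip, at the bar's far end with the white line on top. With the dial off the bar points 0.6 rad to the left (counter-clockwise from above) of the dryer's x axis, at the third click 0.6 rad to the right of it
- air_dial (a joint): angle of the T-bar dial in rad, 0 = off, growing clockwise seen from above. Clicks (a roller drops into notches) at 0.4, 0.8, 1.2; stop at 1.26. The return spring pulls 0.10 N m at off, 0.13 N m at the third click; passing a click adds up to about 0.05 N m. Let go anywhere, it snaps back to 0
- flat_brush: flat brush 184 mm long lying on the table left of the rest, bystander; origin under its middle
- stamp: small terracotta stamp standing, 19 mm wide, 54 mm high, bystander; origin at its underside
- mould: white plaster sprig mould, 52 x 70 x 31 mm, bystander; origin at its underside
Mind the look-alikes: they are no part of the job. What is shaped like the part that bears brush_center but pink is not meant.

How it is judged:
On the way, in this order (a step that is already met when the one before it is completed fails the run):
1. the round brush stands handle-down in the tube, on its floor, let go (horizontal distance between brush_butt and tube_floor below 0.012 m and z of brush_butt in the frame of tube_floor below 0.01 m and angle between brush_center's own x axis and vertical above 2.88 rad and contact force between round_brush and the arm below 0.05 N and contact force between round_brush and the fingers below 0.05 N and linear speed of round_brush below 0.05 m/s), for 0.2 s.
2. the dial is held at the third click (value of joint air_dial above 1.1 rad and contact force between the fingers and air_dial above 1 N), for 0.3 s.
At the end, for the whole second after the job is handed in: The round brush stands in the tube: handle end within 10 mm of the floor and 12 mm of the tube's axis, leaning under 15 degrees, untouched by the robot; the dial is still, at 1.1 rad or more (third click), and the fingers press on it with over 1 N (all of step 1 and all of step 2 and velocity of joint air_dial between -0.1 and 0.1 rad/s); the arm keeps its last pose, push and grip.
It fails at once if the brush is dropped into the tube (falls in faster than 0.7 m/s) (horizontal distance between brush_butt and tube_floor below 0.015 m and z of brush_butt in the frame of tube_floor below 0.056 m and linear speed of round_brush above 0.7 m/s).
It fails at once if the flat brush is moved over 20 mm (distance of flat_brush from where it was at the start of the episode above 0.02 m).
It fails at once if the stamp is moved over 20 mm (distance of stamp from where it was at the start of the episode above 0.02 m).
It fails at once if the plaster mould is moved over 20 mm (distance of mould from where it was at the start of the episode above 0.02 m).
It also fails if it takes over 56 s, if anything falls off the work surface, if the arm or the gripper's body presses on something with over 40 N, if the wrist force passes 120 N, or if a joint passes its speed limit or range.

## Robot

A 7-joint arm with a two-finger parallel gripper is mounted at the origin on a cart in front of the work surface, level with it; the furniture and walls round the work are solid. World frame = base frame: x ahead of the robot, y to its left, z up, the work surface at z = 0. Lengths are in m, angles in rad, forces in N, time in s.
With the tool pointing down it reaches from about 0.35 to 0.9 m from the base axis. Payload 8.1 kg.
Tool frame: the origin (TCP) lies at the very end of the fingers, on their centre line; the grasp point (between the pads) lies 19 mm behind it (arm.tcp_to_grasp is the z of the grasp point in the tool frame, in m); z points along the fingers, y is the line along which they close (so a half turn about z gives the same grasp; the last joint's range is limited). The gripper opens to 92 mm and grips with 3 to 60 N. Pads are 19 mm wide; open, the fingers measure 130 mm over their backs; the gripper's body (75 mm by 190 mm) begins 47 mm behind the grasp point.
Start: joints at [1.195, 0.434, 0.025, 1.573, -0.012, 1.134, -0.075], TCP at [0.168, -0.602, 0.227] pointing down, gripper open.
Joint ranges: [-2.62, 2.62], [-0.44, 2.09], [-1.27, 1.32], [0.08, 2.57], [-1.32, 4.46], [0.12, 2], [-2.74, 2.74]. Speed limits (rad/s): [2.22, 2.22, 3.01, 3.01, 3.14, 3.14, 3.14].

## Interface

Orientations are given as a rotation vector (axis times angle).
In Python, from cell import readout, vision, sign_off, arm gives the robot as it stands. The module is installed in compiled form; this text tells all that it offers.
- The arm moves only by the shell command python3 -m creep 'ROWS' [FORCE]. ROWS is JSON, a list of rows, each a list of 5 numbers: the shift along the tool's x, y, z in units of 4 cm (1.0 is 4 cm), then the turn about the tool's z in units of 4 degrees (1.0 is 4 degrees), then the opening, from 0 (shut) to 1 (fully open). A call has 1 to 12 rows; each row shifts and turns the commanded pose from where the row before left it, along the tool's axes as they then stand; what a row does not reach is not made up. A row lasts 1/8 s, in which the tool goes at most 62.5 mm and 10.7 degrees, less where a joint would pass 70% of its speed; a pose out of reach is approached as far as the arm can. A call with a number of a shift or a turn outside -1 to 1 is refused whole. A call with a gripper value outside its range is refused whole. The fingers move at their own pace and stop on an object; FORCE is the grip in N (left out, the last holds). Time passes only in rows, so rows that do not move let the fingers close. It gives the time, the measured TCP pose, the force, the opening and the grip force at its end, in the units of the state.
- readout.observe(): the state, without advancing time (a new reading comes with each control period).
- vision.get_image(name): name is "scene" or "top" or "wrist"; returns a dict with "pixels" (384x512x3 uint8, blue, green, red), "z_map" (384x512 float32, m along the optical axis (not along the pixel's ray), 0 where there is no reading), "camera_matrix" (3x3 intrinsics, pixels), "position" and "rotation" of the camera in the world. Camera axes: x right, y up, looking along -z (the intrinsics and any distortion apply to the point x, -y, -z); pixel columns grow to the right and rows downward; lengths in m; the calibration is good to about 2 mm. A picture is of the moment at which its call begins.
- sign_off(): hands the job in; it is judged then, once.
The state is a dict: "clock": time; "joints": joint angles; "dq": joint speeds; "joint_efforts": joint torques, N m; "position": TCP position; "ee_rot": TCP orientation; "force": force on the tool from outside, world axes, zero at the start; "ft_torque": the same for the moment, N m; "width": opening from 0.0 (shut) to 1.0 (fully open); "gripper_force": force on a finger pad.
Only numpy, scipy, OpenCV 4.12 (cv2) and the standard library are available. Lean on these libraries where they do the work, as an engineer would, in place of code of your own. Each camera call takes 0.05 s, during which the arm holds its last target. There are 200 camera calls.

## Working session

There is one attempt and no reset: what is moved stays moved. The work goes in short steps, Python scripts to look and compute and a shell command to move; the robot and the scene stay as the last step left them, time stands still between calls to the robot, and variables do not carry over. Pictures are saved under pics/ and viewed, at most 10 in all, crops included, and the job is handed in when it is done.

```bash
mkdir -p pics; cat > h.py <<'E'
import numpy as np, cv2
from cell import readout, vision, arm
def grab(n, tag):
    im=vision.get_image(n); np.savez(f'{tag}.npz',**im); return im
def pt(im,u,v,z=None):
    K=im['camera_matrix']; d=im['z_map'][int(v),int(u)]
    r=np.array([(u-K[0,2])/K[0,0],-(v-K[1,2])/K[1,1],-1.])
    R=im['rotation'];p=im['position']
    w=R@r
    if z is not None: d=(z-p[2])/w[2]
    return p+d*w
def proj(im,P):
    c=im['rotation'].T@(np.array(P)-im['position']); K=im['camera_matrix']
    return K[0,0]*c[0]/-c[2]+K[0,2], K[1,1]*-c[1]/-c[2]+K[1,2]
E
python3 - <<'E'
from h import *
a=grab('top','top0');b=grab('scene','sc0')
cv2.imwrite('pics/top0.png',cv2.resize(a['pixels'],(800,600)))
cv2.imwrite('pics/sc0.png',cv2.resize(b['pixels'],(800,600)))
print(readout.observe()['clock'],a['position'],a['rotation'],b['position'],a['camera_matrix'],arm.tcp_to_grasp)
o=readout.observe();print(o['position'],o['ee_rot'],o['width'])
E
```

```text
0.1 [0.44511525 0.11932878 1.08824528] [ 0.15982506 -0.14308749 -1.58921062] [0.05939228 0.56723284 0.7322779 ] [[371.94470204   0.         255.36786613]
 [  0.         371.94470204 199.28275617]
 [  0.           0.           1.        ]] -0.0188
[ 0.16824363 -0.60148168  0.22604907] [-3.11113414e+00 -4.26920145e-01  4.70890990e-04] 0.9990829387129166
```

View pics/top0.png

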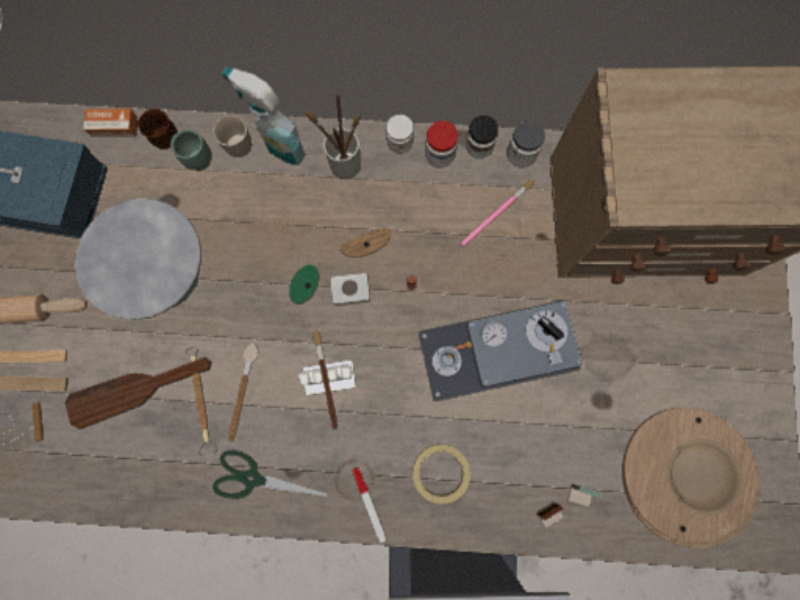

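View pics/sc0.png

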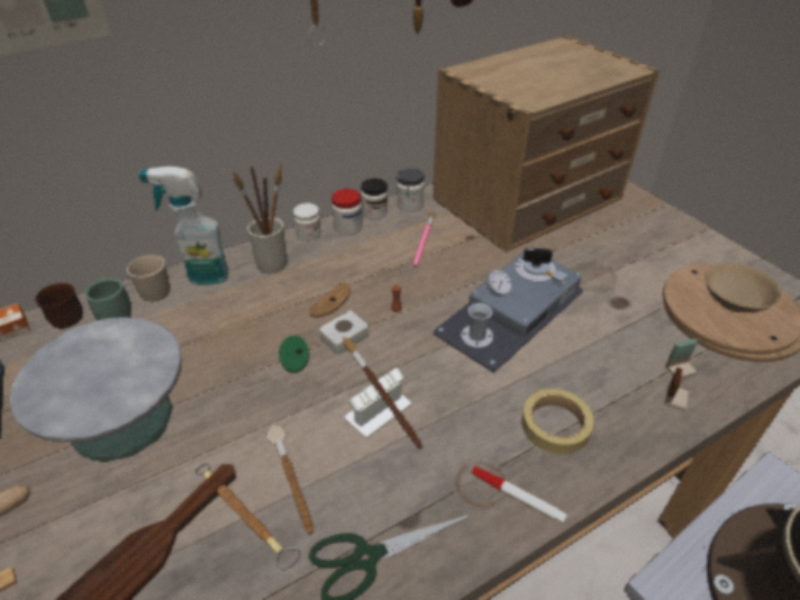

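Candidates for the round brush, in top-picture pixels (800x600):
- The dark brush on the white rest, (325,380).
- The pink look-alike, (497,212).
- Brushes in the jar, (340,125).
- The flat brush, (243,390).
- The red and white brush, (370,505).

I choose the one on the white rest. The dryer's tube is at (448,358) and its dial at (548,326).

```bash
sed -i "s/^def pt/from scipy.spatial.transform import Rotation as Ro\ndef ld(t):\n    d=dict(np.load(t+'.npz')); d['rotation']=Ro.from_rotvec(d['rotation']).as_matrix() if d['rotation'].shape==(3,) else d['rotation']; return d\ndef pt/" h.py
python3 - <<'E'
from h import *
a=ld('top0');b=ld('sc0')
print(a['rotation'].round(2))
c1=a['pixels'][200:285,185:230];c2=a['pixels'][185:260,265:375]
r1=cv2.resize(c1,None,fx=7,fy=7,interpolation=cv2.INTER_CUBIC);r2=cv2.resize(c2,None,fx=4.5,fy=4.5,interpolation=cv2.INTER_CUBIC)
o=np.zeros((600,800,3),np.uint8);o[:595,:300]=r1[:595,:300];o[:337,305:800]=r2[:337,:495]
cv2.imwrite('pics/crop0.png',o)
s=.64
for n,u,v,z in [('tip',317,335,None),('butt',336,427,.006),('neck',320,350,.086),('tube',448,358,.075),('dial',548,326,.09),('rest',328,377,None),('mould',350,288,.031),('stamp',411,282,.054)]:
    print(n,pt(a,u*s,v*s).round(3),pt(a,u*s,v*s,z).round(3) if z else '')
E
```

```text
[[-0.02  0.98 -0.19]
 [-1.   -0.02 -0.01]
 [-0.01  0.19  0.98]]
tip [0.598 0.268 0.11 ] 
butt [0.443 0.248 0.011] [0.443 0.249 0.006]
neck [0.574 0.265 0.094] [0.575 0.267 0.086]
tube [0.564 0.04  0.018] [0.557 0.044 0.075]
dial [ 0.607 -0.13   0.091] [ 0.607 -0.13   0.09 ]
rest [0.53  0.256 0.064] 
mould [0.698 0.219 0.03 ] [0.698 0.219 0.031]
stamp [0.702 0.105 0.048] [0.701 0.105 0.054]
```

View pics/crop0.png

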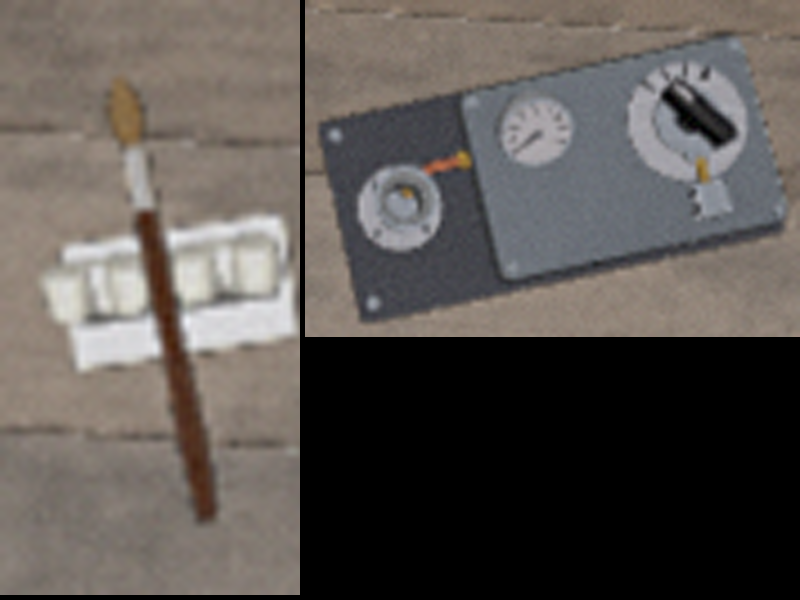

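The crop confirms the dark brown brush lying across the white four-hump rest, with its tip at crop (125,95) and its butt at (205,515). The tube is at (402,200), the gauge at (537,130) and the black T-bar at (700,115). I'll move above the neck and look from there.

```bash
cat >> h.py <<'E'
def go(P,yaw):
    o=readout.observe(); R=Ro.from_rotvec(o['ee_rot']).as_matrix()
    y0=np.arctan2(R[1,0],R[0,0]); d=(y0-yaw+np.pi)%(2*np.pi)-np.pi
    X=np.array([np.cos(yaw),np.sin(yaw),0]);Y=np.array([np.sin(yaw),-np.cos(yaw),0])
    e=np.array(P)-o['position']
    print('t',o['clock'],'pos',o['position'].round(4) if hasattr(o['position'],'round') else o['position'],'yaw',y0.round(3),'zdir',R[:,2].round(3),'w',o['width'],'gf',o['gripper_force'],'F',np.round(o['force'],1))
    print('TURN units',(np.degrees(d)/4).round(2),'then SHIFT units',(np.array([e@X,e@Y,-e[2]])/.04).round(2))
E
python3 -c "
from h import *
go([.54,.262,.24],.12)"
```

```text
t 0.1 pos [ 0.1682 -0.6015  0.226 ] yaw 0.273 zdir [-0.     0.001 -1.   ] w 0.9990829387129166 gf 0.0 F [-0.5 -0.4  0.4]
TURN units 2.19 then SHIFT units [ 11.81 -20.32  -0.35]
```

```bash
python3 -m creep '[[0,0,-0.35,1,0.9],[0,0,0,1,0.8],[0.58,-1,0,0.19,0.8],[0.58,-1,0,0,0.8],[0.58,-1,0,0,0.8],[0.58,-1,0,0,0.8],[0.58,-1,0,0,0.8],[0.58,-1,0,0,0.8],[0.58,-1,0,0,0.8],[0.58,-1,0,0,0.8],[0.58,-1,0,0,0.8],[0.58,-1,0,0,0.8]]' 5 && python3 -m creep '[[0.58,-1,0,0,0.8],[0.58,-1,0,0,0.8],[0.58,-1,0,0,0.8],[0.58,-1,0,0,0.8],[0.58,-1,0,0,0.8],[0.58,-1,0,0,0.8],[0.58,-1,0,0,0.8],[0.58,-1,0,0,0.8],[0.58,-1,0,0,0.8],[0.58,-1,0,0,0.6],[0,0,0,0,0.6]]'
python3 - <<'E'
from h import *
go([.575,.267,.20],.12)
w=grab('wrist','w1'); cv2.imwrite('pics/w1.png',cv2.resize(w['pixels'],(800,600)))
a=ld('top0'); w=ld('w1'); print(w['position'],w['rotation'].round(2))
# dryer corners & rim from top crop pixels (crop scale 4.5, offset 265,185; x0=305)
f=lambda u,v:(265+(u-305)/4.5,185+v/4.5)
for n,u,v,z in [('mouth',405,190,.075),('bar near white?',672,92,.093),('bar other',735,138,.093),('tl',468,98,.049),('tr',738,42,.049),('bl',510,275,.049),('br',785,215,.049)]:
    print(n,pt(a,*f(u,v),z).round(4),pt(a,*f(u,v)).round(3))
# rim by depth
zm=a['z_map'];pts=np.array([pt(a,u,v) for v in range(205,250) for u in range(272,305)])
for lo,hi in[(.06,.085)]:
    s=pts[(pts[:,2]>lo)&(pts[:,2]<hi)]; print(len(s),s.min(0).round(3),s.max(0).round(3),((s.min(0)+s.max(0))/2).round(4))
pts=np.array([pt(a,u,v) for v in range(190,240) for u in range(328,375)])
s=pts[(pts[:,2]>.085)&(pts[:,2]<.105)]; c=s.mean(0); ev=np.linalg.eigh(np.cov((s-c)[:,:2].T)); print('bar',len(s),c.round(4),ev[0]**.5,np.arctan2(*ev[1][::-1,1]))
E
```

```text
clock: 1.6
position: [0.3505, -0.1753, 0.2407]
ee_rot: [3.136, 0.188, -0.0]
force: [1.9, -0.7, -0.1]
width: 0.8
gripper_force: 0.0
clock: 2.98
position: [0.5326, 0.2519, 0.24]
ee_rot: [-3.133, -0.195, 0.002]
force: [-1.0, 0.0, 0.4]
width: 0.636
gripper_force: 0.0
t 2.975 pos [0.5326 0.2519 0.24  ] yaw 0.124 zdir [-0.001  0.002 -1.   ] w 0.6359841304442706 gf 0.0 F [-1.   0.   0.4]
TURN units 0.06 then SHIFT units [ 1.1  -0.25  1.  ]
[0.59988719 0.25942004 0.39829953] [[ 0.12  0.96  0.25]
 [-0.99  0.12  0.03]
 [-0.   -0.25  0.97]]
mouth [0.5625 0.0426 0.075 ] [0.567 0.039 0.033]
bar near white? [ 0.6158 -0.1188  0.093 ] [ 0.616 -0.119  0.092]
bar other [ 0.5869 -0.1545  0.093 ] [ 0.587 -0.155  0.091]
tl [ 0.6227 -0.0012  0.049 ] [ 0.623 -0.002  0.046]
tr [ 0.6543 -0.1732  0.049 ] [ 0.655 -0.174  0.046]
bl [ 0.5114 -0.0219  0.049 ] [ 0.512 -0.022  0.046]
br [ 0.5444 -0.1937  0.049 ] [ 0.545 -0.194  0.047]
119 [0.541 0.024 0.061] [0.577 0.063 0.078] [0.5592 0.0433 0.0692]
bar 96 [ 0.604  -0.1354  0.0913] [0.00404255 0.01381107] 0.7891510115819353
```

View pics/w1.png

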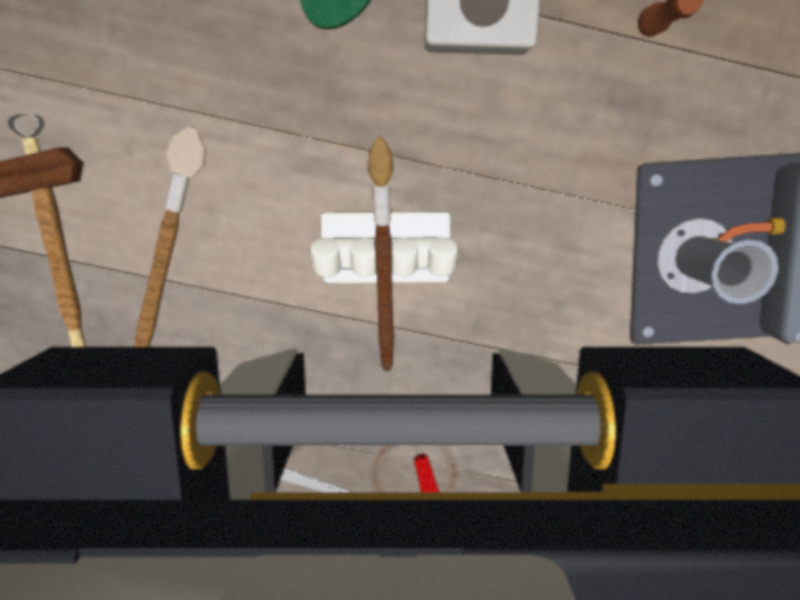

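The wrist picture shows the brush vertical in the image, with its tip at (380,140), ferrule at (382,205) and butt at (387,368). The tube mouth's ring is at (745,270).

```bash
python3 - <<'E'
from h import *
w=ld('w1'); s=.64
f=lambda u,v,z=None: pt(w,u*s,v*s,z).round(4)
print('tip',f(380,142,.117),'butt',f(387,368,.005),'ferr top',f(380,185),'ferr bot',f(382,225),'mouth',f(745,270,.075))
t=f(380,142,.117);b=f(387,368,.005);print(np.linalg.norm(t-b), np.arctan2(t[1]-b[1],t[0]-b[0]))
n=b+(t-b)*144/198;print('neck',n,proj(w,n)); 
pts=np.array([pt(w,u,v) for v in range(150,200) for u in range(450,503)])
q=pts[(pts[:,2]>.069)&(pts[:,2]<.085)];print('rim',len(q),((q.min(0)+q.max(0))/2).round(4),(q.max(0)-q.min(0)).round(3))
E
```

```text
tip [0.6079 0.27   0.117 ] butt [0.4437 0.2492 0.005 ] ferr top [0.5861 0.2681 0.098 ] ferr bot [0.5633 0.2646 0.0869] mouth [0.5622 0.0418 0.075 ]
0.19984564043281006 0.12600367410813276
neck [0.56311818 0.26432727 0.08645455] (np.float64(244.8142582788301), np.float64(144.16370793875166))
rim 782 [0.5612 0.0423 0.0732] [0.039 0.04  0.008]
```

```bash
python3 -c "
from h import *
go([.5655,.2646,.078],.126)"
```

```text
t 3.025 pos [0.5324 0.2496 0.2399] yaw 0.122 zdir [-0.002  0.    -1.   ] w 0.6169096442351581 gf 0.0 F [-0.1 -1.1  0.6]
TURN units -0.05 then SHIFT units [ 0.87 -0.27  4.05]
```

```bash
python3 -m creep '[[0.43,-0.14,0.5,0,0.6],[0.43,-0.13,0.75,0,0.6],[0,0,1,0,0.6],[0,0,0.9,0,0.6],[0,0,0.5,0,0.5],[0,0,0.2,0,0.5],[0,0,0,0,0.5]]' 3; python3 -c "
from h import *
go([.5655,.2646,.078],.126)"
```

```text
clock: 3.9
position: [0.5657, 0.2621, 0.0868]
ee_rot: [3.135, 0.187, -0.0]
force: [0.3, 0.4, -0.0]
width: 0.501
gripper_force: 0.0
t 3.9 pos [0.5657 0.2621 0.0868] yaw 0.119 zdir [-0.    -0.001 -1.   ] w 0.5007292502168742 gf 0.0 F [ 0.3  0.4 -0. ]
TURN units -0.1 then SHIFT units [ 0.   -0.06  0.22]
```

```bash
python3 -m creep '[[0,-0.06,0.22,0,0.5],[0,0,0,0,0.4],[0,0,0,0,0.25],[0,0,0,0,0.1],[0,0,0,0,0],[0,0,0,0,0],[0,0,0,0,0]]' 3; python3 -c "
from h import *
go([.5655,.2646,.24],.126)"
```

```text
clock: 4.78
position: [0.5655, 0.2653, 0.078]
ee_rot: [-3.136, -0.188, -0.0]
force: [0.3, 1.2, 0.7]
width: 0.123
gripper_force: 3.0
t 4.775 pos [0.5655 0.2653 0.078 ] yaw 0.12 zdir [ 0.  0. -1.] w 0.1226049395905547 gf 3.001963645219803 F [0.3 1.2 0.7]
TURN units -0.09 then SHIFT units [-0.    0.02 -4.05]
```

```bash
python3 -m creep '[[0,0,-0.3,0,0],[0,0,-0.5,0,0],[0,0,-0.7,0,0],[0,0,-0.7,0,0],[0,0,-0.7,0,0],[0,0,-0.7,0,0],[0,0,-0.5,0,0],[0,0,-0.3,0,0],[0,0,0,0,0]]' 3; python3 - <<'E'
from h import *
b=grab('scene','sc1'); w=grab('wrist','w2')
o=np.hstack([cv2.resize(b['pixels'][100:350,150:350],(480,600)),cv2.resize(w['pixels'][:,100:400],(320,410))[:0].reshape(0,320,3) if 0 else cv2.copyMakeBorder(cv2.resize(w['pixels'][:,106:406],(320,410)),0,190,0,0,0)])
cv2.imwrite('pics/lift.png',o); go([.5615,.0423,.24],.126)
E
```

```text
clock: 5.9
position: [0.5657, 0.2656, 0.2552]
ee_rot: [-3.135, -0.188, -0.003]
force: [0.3, 0.2, -0.8]
width: 0.122
gripper_force: 3.0
t 6.0 pos [0.5652 0.265  0.2535] yaw 0.12 zdir [-0.001 -0.    -1.   ] w 0.12346249581640745 gf 2.9998954385519028 F [-0.8 -0.6 -0.9]
TURN units -0.09 then SHIFT units [-0.79  5.51  0.34]
```

View pics/lift.png

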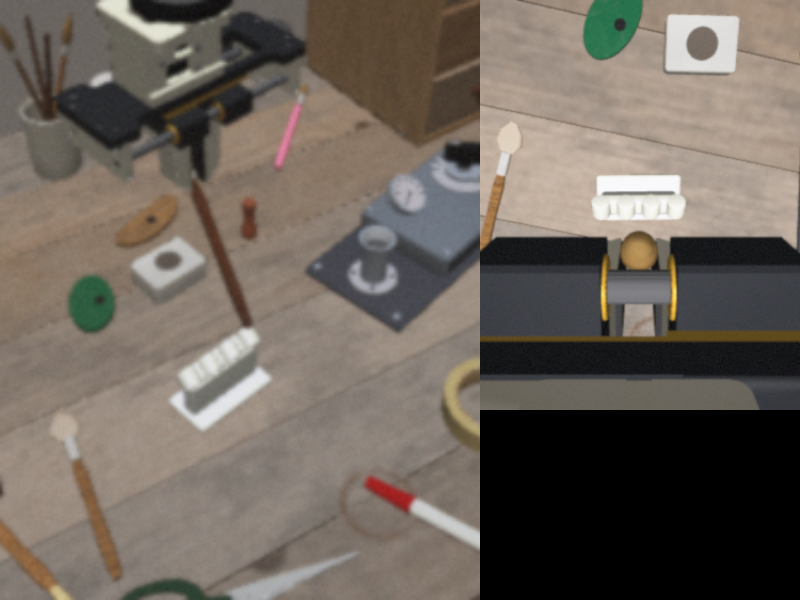

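The brush is held and has swung steeper but not fully: in the scene half its neck is at (196,182) and its butt at (247,322).

```bash
python3 - <<'E'
from h import *
b=ld('sc1'); f=lambda u,v:(150+u/2.4,100+v/2.4)
n=np.array([.5655,.265,.2645])
print('butt px',f(247,322),'neck',f(196,182),proj(b,n))
for th in np.arange(.6,1.6,.1):
    print(th.round(1),np.round(proj(b,n+.147*np.array([-np.cos(th)*.993,-np.cos(th)*.119,-np.sin(th)])),1))
print(pt(b,*f(245,317)).round(3),pt(b,*f(222,255)).round(3))
E
```

```text
butt px (252.91666666666669, 234.16666666666669) neck (231.66666666666669, 175.83333333333334) (np.float64(229.39584567704802), np.float64(171.03889193109814))
0.6 [271.1 233.2]
0.7 [267.8 234.7]
0.8 [264.2 235.5]
0.9 [260.4 235.7]
1.0 [256.4 235.3]
1.1 [252.3 234.3]
1.2 [248.1 232.7]
1.3 [243.8 230.6]
1.4 [239.5 228. ]
1.5 [235.3 225. ]
[0.497 0.26  0.144] [0.526 0.262 0.197]
```

Its tilt from vertical is about 0.49 rad. I'll put the butt into the flared mouth and straighten the brush there, letting the tube hold the end. First I'll bring the butt over the mouth.

```bash
python3 -c "
from h import *
go([.6303,.0505,.226],.12)"
```

```text
t 6.0 pos [0.5652 0.265  0.2535] yaw 0.12 zdir [-0.001 -0.    -1.   ] w 0.12346249581640745 gf 2.9998954385519028 F [-0.8 -0.6 -0.9]
TURN units -0.0 then SHIFT units [0.97 5.52 0.69]
```

```bash
python3 -m creep '[[0.1,0.4,0,0,0],[0.1,0.6,0,0,0],[0.12,0.8,0,0,0],[0.15,0.8,0,0,0],[0.15,0.8,0,0,0],[0.15,0.8,0,0,0],[0.1,0.6,0.2,0,0],[0.1,0.45,0.2,0,0],[0,0.27,0.2,0,0],[0,0,0.1,0,0],[0,0,0,0,0],[0,0,0,0,0]]' 3; python3 - <<'E'
from h import *
b=grab('scene','sc2');a=grab('top','top2')
o=np.hstack([cv2.resize(b['pixels'][110:260,240:370],(400,462)),cv2.resize(a['pixels'][180:270,260:338],(400,462))])
cv2.imwrite('pics/over.png',o); go([.6303,.0505,.226],.12)
b=ld('sc2');print(proj(b,[.5615,.0423,.075]))
E
```

```text
clock: 7.5
position: [0.6303, 0.052, 0.2263]
ee_rot: [-3.135, -0.191, -0.001]
force: [0.2, 0.2, -0.3]
width: 0.125
gripper_force: 3.0
t 7.6 pos [0.6304 0.0516 0.2264] yaw 0.121 zdir [ 0.001  0.    -1.   ] w 0.12260575211653758 gf 2.9999783635139465 F [-0.1  0.4 -0.5]
TURN units 0.01 then SHIFT units [-0.01  0.03  0.01]
(np.float64(306.71461788956617), np.float64(198.25565960538327))
```

View pics/over.png

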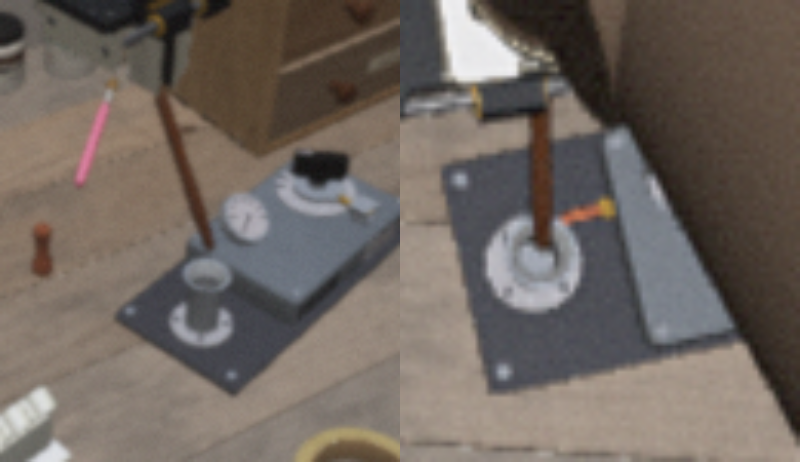

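The butt is just over the mouth: scene (208,245) against the mouth at (205,272), and top (543,245). I'll triangulate it.

```bash
python3 - <<'E'
from h import *
from scipy.optimize import least_squares
b=ld('sc2');a=ld('top2')
mb=(240+208/3.077,110+243/3.08);ma=(260+142/5.128,180+243/5.133)
r=least_squares(lambda P:np.r_[np.array(proj(b,P))-mb,np.array(proj(a,P))-ma],[.56,.04,.1]);print(r.x.round(4),r.fun.round(1))
print([np.round(pt(a,ma[0],ma[1]-k),3).tolist() for k in (2,5)], np.round(pt(b,mb[0],mb[1]-3),3))
print('mouth in top px',proj(a,[.5615,.0423,.075]),'butt',ma)
E
```

```text
[0.5589 0.0447 0.1097] [ 0.4  0.1 -0.3 -0.3]
[[0.562, 0.045, 0.123], [0.569, 0.045, 0.132]] [0.561 0.045 0.119]
mouth in top px (np.float64(287.3517871704186), np.float64(227.60171197670024)) butt (287.69110764430576, 227.34073641145528)
```

```bash
python3 -m creep '[[0,0.03,0.3,0,0],[0.02,0,0.3,0,0],[0,0,0.3,0,0],[0,0,0.2,0,0],[0,0,0,0,0]]' 3 && python3 -m creep '[[-0.15,0,0,0,0],[-0.2,0,0,0,0],[-0.2,0,0,0,0],[-0.2,0,0,0,0],[-0.2,0,0,0,0],[-0.2,0,0,0,0],[0,0,0,0,0]]' 3; python3 -c "
from h import *
go([.5615,.0423,.186],.12)
b=grab('scene','sc3'); cv2.imwrite('pics/ins.png',cv2.resize(b['pixels'][110:260,230:370],(560,600)))"
```

```text
clock: 8.22
position: [0.6308, 0.0495, 0.181]
ee_rot: [3.136, 0.188, -0.002]
force: [0.5, -0.1, -0.1]
width: 0.126
gripper_force: 3.0
clock: 9.1
position: [0.5851, 0.044, 0.182]
ee_rot: [3.136, 0.188, -0.0]
force: [0.9, -0.5, -0.9]
width: 0.118
gripper_force: 3.0
t 9.1 pos [0.5851 0.044  0.182 ] yaw 0.12 zdir [-0. -0. -1.] w 0.11775476981311689 gf 2.999946177005768 F [ 0.9 -0.5 -0.9]
TURN units -0.0 then SHIFT units [-0.59 -0.03 -0.1 ]
```

View pics/ins.png

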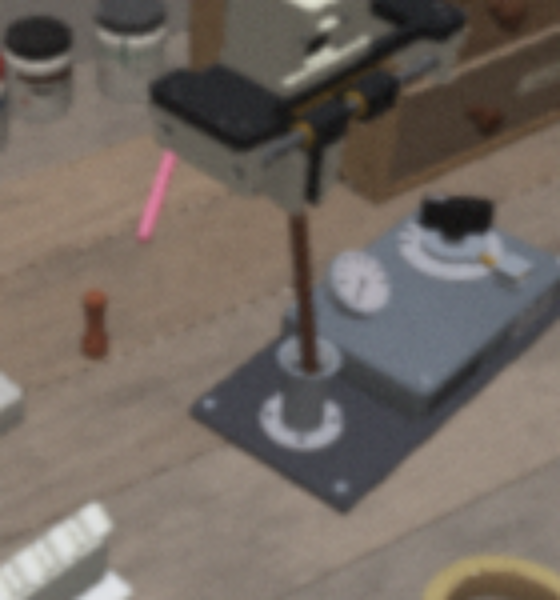

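The brush is nearly upright with its butt in the tube mouth (310,365). I'll finish the alignment and lower it.

```bash
python3 -m creep '[[-0.2,0.01,0,0,0],[-0.2,0.01,0,0,0],[-0.19,0.01,0,0,0],[0,0,0.15,0,0],[0,0,0.15,0,0],[0,0,0.15,0,0],[0,0,0.1,0,0],[0,0,0,0,0]]' 3;  python3 -c "
from h import *
go([.5615,.0423,.157],.12)"
```

```text
clock: 10.15
position: [0.5623, 0.0402, 0.1596]
ee_rot: [-3.136, -0.188, 0.001]
force: [-0.0, 0.1, -0.4]
width: 0.122
gripper_force: 3.0
t 10.15 pos [0.5623 0.0402 0.1596] yaw 0.12 zdir [-0.  0. -1.] w 0.12242580268395269 gf 2.9996582865715027 F [-0.   0.1 -0.4]
TURN units -0.0 then SHIFT units [-0.01 -0.06  0.07]
```

```bash
python3 -m creep '[[0,-0.04,0.08,0,0],[0,0,0.06,0,0],[0,0,0.06,0,0],[0,0,0,0,0],[0,0,0,0,0.25],[0,0,0,0,0.5],[0,0,0,0,0.7],[0,0,0,0,0.7],[0,0,0,0,0.7]]' 3;  python3 - <<'E'
from h import *
go([.604,-.1354,.24],.789)
b=grab('scene','sc4');w=grab('wrist','w4')
cv2.imwrite('pics/rel.png',np.hstack([cv2.resize(b['pixels'][110:260,230:370],(400,430)),cv2.resize(w['pixels'][100:,100:400],(400,430))[:, :]]))
E
```

```text
clock: 11.28
position: [0.5621, 0.0417, 0.1519]
ee_rot: [3.136, 0.188, -0.0]
force: [-1.1, -0.2, 0.4]
width: 0.618
gripper_force: 0.0
t 11.275 pos [0.5621 0.0417 0.1519] yaw 0.12 zdir [-0. -0. -1.] w 0.617988620001811 gf 0.0 F [-1.1 -0.2  0.4]
TURN units -9.59 then SHIFT units [-2.4   3.86 -2.2 ]
```

View pics/rel.png

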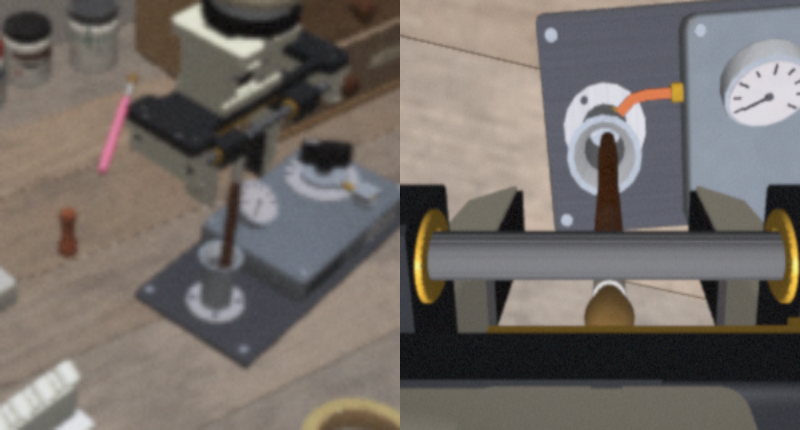

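The brush stands in the tube and is free of the fingers, leaning slightly towards the robot; in the wrist half its tip is at (610,305). I'll retreat straight up, then turn and go above the dial.

```bash
python3 -m creep '[[0,0,-0.4,0,0.7],[0,0,-0.7,0,0.7],[0,0,-0.8,0,0.7],[0,0,-0.8,0,0.7],[0,0,-0.3,-0.6,0.7],[0,0,0,-1,0.6],[0,0,0,-1,0.5],[0,0,0,-1,0.5],[0,0,0,-1,0.5],[0,0,0,-1,0.5],[0,0,0,-1,0.5],[0,0,0,-1,0.5]]' 30 && python3 -m creep '[[0,0,0,-1,0.5],[0,0,0,-1,0.5],[-0.3,0.48,0,0,0.5],[-0.4,0.64,0,0,0.5],[-0.5,0.8,0,0,0.5],[-0.5,0.8,0,0,0.5],[-0.4,0.64,0,0,0.5],[-0.3,0.48,0,0,0.5],[0,0,0,0,0.5],[0,0,0,0,0.5]]';  python3 - <<'E'
from h import *
go([.604,-.1354,.1],.789)
b=grab('scene','sc5');w=grab('wrist','w5')
cv2.imwrite('pics/dial.png',np.hstack([cv2.resize(b['pixels'][110:260,230:370],(300,430)),cv2.resize(w['pixels'],(500,430))]))
w=ld('w5')
pts=np.array([pt(w,u,v) for v in range(0,384,1) for u in range(0,512,1)])
s=pts[(pts[:,2]>.086)&(pts[:,2]<.1)&(abs(pts[:,0]-.604)<.05)&(abs(pts[:,1]+.135)<.05)]; c=s.mean(0); ev=np.linalg.eigh(np.cov((s-c)[:,:2].T)); print('bar',len(s),c.round(4),ev[0]**.5*12**.5,np.arctan2(*ev[1][::-1,1]))
print(proj(w,c))
E
```

```text
clock: 12.88
position: [0.5622, 0.0418, 0.2732]
ee_rot: [2.975, 1.007, 0.002]
force: [0.3, 0.3, 0.1]
width: 0.499
gripper_force: 0.0
clock: 14.12
position: [0.6036, -0.1331, 0.2723]
ee_rot: [-2.898, -1.211, -0.001]
force: [0.6, 1.0, -0.2]
width: 0.503
gripper_force: 0.0
t 14.125 pos [ 0.6036 -0.1331  0.2723] yaw 0.792 zdir [ 0.     0.001 -1.   ] w 0.5033936702045831 gf 0.0 F [ 0.6  1.  -0.2]
TURN units 0.04 then SHIFT units [-0.03  0.05  4.31]
bar 675 [ 0.6086 -0.1362  0.0927] [0.01394285 0.04853091] -2.3574482343798655
(np.float64(259.6448709928738), np.float64(172.05846480030843))
```

View pics/dial.png

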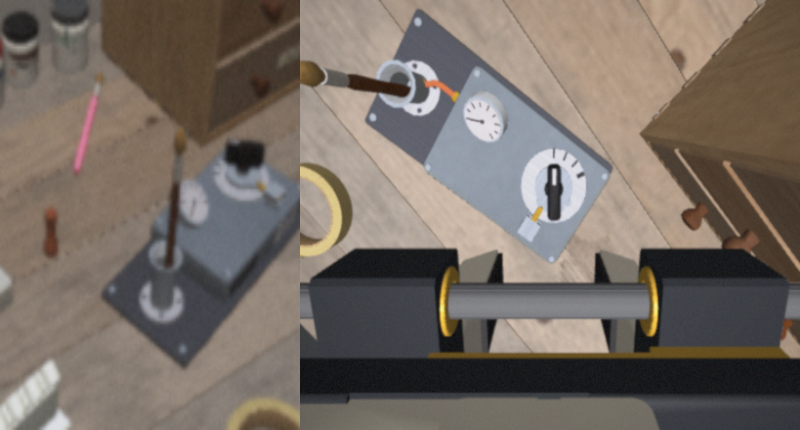

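The wrist picture shows the T-bar at (554,192) with its white line pointing away, aligned with the tool's x. The brush stands in the tube. I'll descend onto the bar.

```bash
python3 -c "
from h import *
go([.607,-.136,.064],.787)"; python3 -m creep '[[0,0.1,0.5,0,0.5],[0,0,1,0,0.5],[0,0,1,0,0.5],[0,0,1,0,0.5],[0,0,0.7,0,0.5],[0,0,0.4,0,0.5],[0,0,0.3,0,0.5],[0,0,0.2,0,0.5],[0,0,0,0,0.5]]'; python3 -c "
from h import *
go([.607,-.136,.064],.787)"
```

```text
t 14.225 pos [ 0.6036 -0.1329  0.2723] yaw 0.792 zdir [ 0.     0.001 -1.   ] w 0.5086675458443417 gf 0.0 F [ 0.9  0.1 -0.4]
TURN units 0.07 then SHIFT units [0.   0.11 5.21]
clock: 15.35
position: [0.6066, -0.1374, 0.0679]
ee_rot: [2.9, 1.209, 0.0]
force: [0.1, -0.5, 0.3]
width: 0.501
gripper_force: 0.0
t 15.35 pos [ 0.6066 -0.1374  0.0679] yaw 0.79 zdir [ 0. -0. -1.] w 0.5011396022385208 gf 0.0 F [ 0.1 -0.5  0.3]
TURN units 0.04 then SHIFT units [ 0.03 -0.02  0.1 ]
```

```bash
python3 -m creep '[[0.02,-0.02,0.08,0,0.3],[0,0,0,0,0.15],[0,0,0,0,0],[0,0,0,0,0],[0,0,0,0,0],[0,0,0,0,0]]' 40; python3 -c "
from h import *
go([.607,-.136,.064],.787)"
```

```text
clock: 16.1
position: [0.6072, -0.1369, 0.0651]
ee_rot: [2.899, 1.208, 0.002]
force: [4.1, -3.5, -0.1]
width: 0.153
gripper_force: 40.0
t 16.1 pos [ 0.6072 -0.1369  0.0651] yaw 0.79 zdir [ 0.001 -0.001 -1.   ] w 0.1527196013368573 gf 40.00031232833862 F [ 4.1 -3.5 -0.1]
TURN units 0.04 then SHIFT units [ 0.01 -0.02  0.03]
```

```bash
python3 -m creep '[[0,0.03,0,0.5,0],[0,0,0,1,0],[0,0,0,1,0],[0,0,0,1,0],[0,0,0,1,0],[0,0,0,1,0],[0,0,0,1,0],[0,0,0,1,0],[0,0,0,1,0],[0,0,0,0,0]]'; python3 -c "
from h import *
go([.607,-.136,.064],.787-1.235);print(readout.observe()['ft_torque'])"
```

```text
clock: 17.35
position: [0.6073, -0.1369, 0.065]
ee_rot: [3.126, 0.308, -0.0]
force: [0.2, -1.3, 5.1]
width: 0.152
gripper_force: 40.0
t 17.35 pos [ 0.6073 -0.1369  0.065 ] yaw 0.196 zdir [-0. -0. -1.] w 0.15169811271431455 gf 39.999447986483574 F [ 0.2 -1.3  5.1]
TURN units 9.23 then SHIFT units [-0.02 -0.02  0.02]
[-0.30545501 -0.02643079  0.08828506]
```

Tracking well with small forces, so I'll turn the rest.

```bash
python3 -m creep '[[0,0,0,1,0],[0,0,0,1,0],[0,0,0,1,0],[0,0,0,1,0],[0,0,0,1,0],[0,0,0,1,0],[0,0,0,1,0],[0,0,0,1,0],[0,0,0,0.8,0],[0,0,0,0.2,0],[0,0,0,0,0],[0,0,0,0,0]]'; python3 - <<'E'
from h import *
go([.607,-.136,.064],.787-1.235);o=readout.observe();print(o['ft_torque'],o['joints'])
b=grab('scene','sc6');a=grab('top','top6')
cv2.imwrite('pics/end.png',np.hstack([cv2.resize(b['pixels'][80:260,230:400],(400,430)),cv2.resize(a['pixels'][150:280,250:380],(400,430))]))
E
```

```text
clock: 18.85
position: [0.6073, -0.137, 0.065]
ee_rot: [-3.069, 0.671, 0.0]
force: [-0.3, -1.2, 5.4]
width: 0.151
gripper_force: 40.0
t 18.85 pos [ 0.6073 -0.137   0.065 ] yaw -0.43 zdir [-0.  0. -1.] w 0.15092211347087897 gf 40.03018409013748 F [-0.3 -1.2  5.4]
TURN units 0.25 then SHIFT units [-0.02 -0.02  0.02]
[-0.22902074  0.02109831  0.09641821] [ 0.27524795  0.60850339 -0.20559868  1.73111617  0.16039227  0.81846845
 -2.00556379]
```

View pics/end.png

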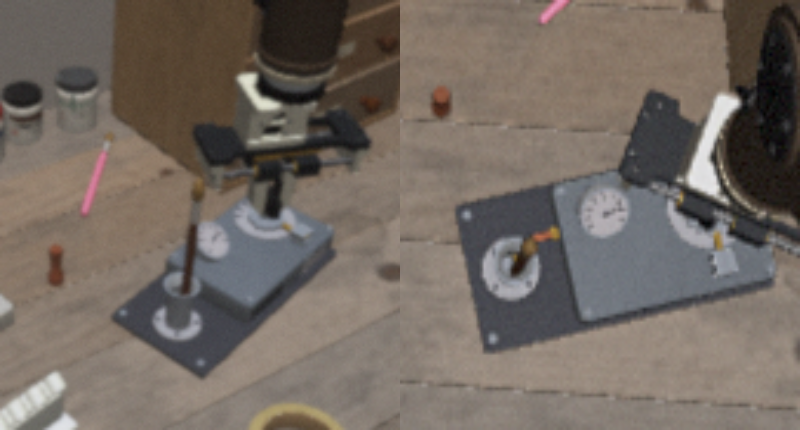

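The brush stands untouched in the tube (scene 190,240), and the gripper holds the dial after turning it 1.22 rad. The gauge needle at top (605,210) has swung. I'll hold briefly, then hand in.

```bash
python3 -m creep '[[0,0,0,0,0],[0,0,0,0,0],[0,0,0,0,0]]' && python3 -c "
from cell import sign_off
print(sign_off())"
```

```text
clock: 19.32
position: [0.6073, -0.1369, 0.065]
ee_rot: [-3.069, 0.671, 0.0]
force: [-0.6, -1.8, 5.6]
width: 0.15
gripper_force: 40.0
the job is handed in; nothing more can be done
None
```

The job is handed in at 19.3 s, with no verdict returned: the round brush stands in the dryer tube, let go, and the gripper holds the dial (turned 1.22 rad, measured at the gripper) at the third click with 40 N.

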